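# Set four finished parts in their inspection fixtures

### The arm

A 6-joint arm with a two-finger parallel gripper is mounted at the origin on the work surface; the furniture and walls round the work are solid. World frame = base frame: x ahead of the robot, y to its left, z up, the work surface at z = 0. Lengths are in m, angles in rad, forces in N, time in s.
With the tool pointing down it reaches from about 0.25 to 0.8 m from the base axis. Payload 3.9 kg.
Tool frame: the origin (TCP) lies on the front face of the gripper's body, between the roots of the fingers; the fingertips stand 73 mm ahead of it and the grasp point (between the pads) lies 54 mm ahead of it; z points along the fingers, y is the direction in which the jaws open and shut (so a half turn about z gives the same grasp; the last joint's range is limited). The gripper opens to 85 mm and grips with 20 to 120 N. Pads are 22 mm wide; open, the fingers measure 114 mm over their backs; the gripper's body (76 mm by 85 mm) begins 54 mm behind the grasp point. The pads swing forward as they close: fully open they stand 13 mm farther back than shut.
Start: joints at [-1.332, 0.26, -0.138, 1.173, 0, 1.571], TCP at [0.124, -0.51, 0.304] pointing down, gripper open.
Joint ranges: [-2.78, 2.78], [-0.83, 1.72], [-1.28, 1.37], [-1.9, 2.12], [-1.57, 1.48], [-3.14, 3.14]. Speed limits (rad/s): [2.57, 2.57, 3.14, 3.14, 3.14, 3.14].

### API

Orientations are given as a rotation vector (axis times angle).
In Python, from station import r, hand, solve_ik, vision, hand_in, telemetry gives the robot as it stands. Calls block until the motion is done:
- r.goto(position, orientation): joint-space move of the TCP to a pose.
- r.servo_line(position, frame=None, vel=0.15): straight line of the TCP; frame=None keeps the orientation; vel is the mean speed in m/s.
- r.set_joints(angles): joint-space move.
- hand.set_gripper(opening, force=None): finger opening in m; force is the grip in N (None keeps the last); returns when the fingers have stopped.
- r.dwell(seconds).
- solve_ik(position, orientation): joint angles nearest the present ones, or None.
- vision.capture(name): name is "scene" or "top"; returns (picture, depth): 400x640x3 uint8, red, green, blue; 400x640 float32, m along the optical axis (not along the pixel's ray), 0 where there is no reading.
- vision.camera_params(name): a dict with "K" (3x3 intrinsics, pixels), "eye" and "attitude" of the camera in the world. Camera axes: x right, y up, looking along -z (the intrinsics and any distortion apply to the point x, -y, -z); pixel columns grow to the right and rows downward; lengths in m; the calibration is good to about 2 mm. A picture is of the moment at which its call begins. camera_params takes no time and is no camera call.
A pose or a line that the arm cannot do raises r.MotionError and nothing moves.
- hand_in(): hands the job in, once; it reports no verdict.
Readings, each from a call of its own:
- telemetry.current_time(): time.
- telemetry.current_joint_positions(): joint angles.
- telemetry.current_joint_velocities(): joint speeds.
- telemetry.current_joint_torque(): joint torques, N m.
- telemetry.current_position(): TCP position.
- telemetry.current_tcp_rot(): TCP orientation.
- telemetry.current_force(): force on the tool from outside, world axes, zero at the start.
- telemetry.current_moment(): the same for the moment, N m.
- telemetry.current_gripper_width(): finger opening in m.
Only numpy, scipy, OpenCV 4.12 (cv2) and the standard library are available. Lean on these libraries where they do the work, as an engineer would, in place of code of your own. Each camera call takes 0.05 s, during which the arm holds its last target. There are 200 camera calls.

### The job

Four finished parts lie on the bench ready for checking: put each one into the inspection fixture at the back of the bench that is made for it - the flanged bush in the round seat, the square block between the eight pins, the flat key in the narrow slot and the wedge in the wide channel with its thick end toward the tall stop. Each must sit down flat on its fixture's base, inside its pins, rails or rim, and be let go.

Things in the scene. Friction and masses are not known exactly. Their poses are not given: they have to be found in the camera images.
- bush: Dark steel flanged bush standing on its flange: flange 42 mm across and 10 mm thick below, round barrel 30 mm across above it, 30 mm tall in all, bored through. 0.12 kg. Origin: centre of its underside; z up. (A loose flange nut lying about, 31 mm across and 15 mm tall, is not it.)
- block: Dark steel packing block, 50 x 50 mm in plan, 38 mm tall, about 0.5 to 0.95 kg. Origin: centre of its underside; x and y square to its sides.
- key: Bright sawn piece of flat bar (a parallel key), 20 mm wide (its x), 60 mm long (its y), 10 mm thick, lying flat. Origin: centre of its underside. (Between the parts and the fixtures stand a fixed pile of offcuts, 80 mm high, and the long arm of the hammer's control lever, up to 195 mm high: carry all parts above them.)
- wedge: Dark steel wedge lying on its flat underside: 28 mm wide (its x, sides upright), 85 mm long (its y). Its height grows from 4 mm at the thin end (-y) to 24 mm at the thick end (+y); the centre of mass lies 10 mm from the origin toward the thick end. 0.19 kg. Origin: centre of its underside.
- bush_seat: Fixed fixture for the bush: round dark steel base 82 mm across and 10 mm high with a raised round steel rim on it, 9 mm high, 51 mm across inside at the bottom and flared to 59 mm at the lip. The bush's flange sits inside the rim on the base. Origin: on the bench under its centre; the seat is 10 mm above it.
- block_nest: Fixed fixture for the block: square dark steel base 86 x 86 mm, 10 mm high, with eight upright bullet-nosed pins 10 mm thick and 16 mm high, two along each side of a 58 x 58 mm square in which the block sits; the pins of a side stand 21.5 mm either side of its middle. Origin: on the bench under its centre; x and y square to the sides; the seat is 10 mm above it.
- key_slot: Fixed fixture for the key: dark steel base 62 x 96 mm, 10 mm high, with low steel rails (10 mm high, 8 mm thick, ridged tops) round a slot 28 mm wide (x) and 68 mm long (y). The side rails leave a gap of 34 mm at the middle for the fingers. Origin: on the bench under the slot's centre; the slot floor is 10 mm above it.
- wedge_rest: Fixed fixture for the wedge: dark steel base 72 x 119 mm, 10 mm high; channel 36 mm wide (x), 93 long (y) between steel side rails 12 mm high, 8 thick; low rail (10 mm) across its -y end, tall stop (26 mm) across its +y end. Side rails leave a finger gap from y = -16 to +30 mm. Origin: on the bench under the channel's centre; floor 10 mm above. The wedge's +y goes the way of its +y.
- stop_face (a point): The foot of the inner face of the wedge rest's tall stop, mid width, at the channel floor: 46.5 mm from the wedge rest's origin along its +y, 10 mm up. The wedge's thick end belongs at this end. (To the right of the fixtures stands the drawer cabinet, 275 mm high, from 0.30 m right of the middle: keep clear of it.)
Mind the look-alikes: they are no part of the job. What is shaped like the bush but blue is not meant.

How it is judged:
By the outcome, as a careful person would: the job done as asked, in the order asked, and still so for the second after the job is handed in, with the robot touching nothing.
It also fails if it takes over 109 s, if anything falls off the work surface, if the arm or the gripper's body presses on something with over 40 N, if the wrist force passes 120 N, or if a joint passes its speed limit or range.

## Working session

There is one attempt and no reset: what is moved stays moved. The work goes in short steps, each a Python script; the robot and the scene stay as the last script left them, time stands still between calls to the robot, and variables do not carry over. Pictures are saved under pics/ and viewed, about 12 in all and at most 16, crops included, and the job is handed in when it is done.

```bash
ls; mkdir -p pics; python3 - <<'E'
from station import *
import cv2,numpy as np
for n in("scene","top"):
    p,d=vision.capture(n);c=vision.camera_params(n);print(n,c)
    cv2.imwrite(f"pics/{n}0.png",p[:,:,::-1]);np.save(f"pics/{n}0.npy",d)
print(telemetry.current_time(),telemetry.current_tcp_rot())
E
```

```text
pics
scene {'K': array([[445.60551925,   0.        , 315.46941129],
       [  0.        , 445.60551925, 196.86958144],
       [  0.        ,   0.        ,   1.        ]]), 'eye': array([0.0638165 , 0.49698135, 1.18508128]), 'attitude': array([ 0.25329263, -0.61156544, -2.23442144])}
top {'K': array([[490.94483862,   0.        , 310.22057835],
       [  0.        , 490.94483862, 199.40774929],
       [  0.        ,   0.        ,   1.        ]]), 'eye': array([0.4312435 , 0.02153149, 1.16302601]), 'attitude': array([ 0.09160001, -0.05305205, -1.55080968])}
0.1 [-3.11752937e+00 -3.73991056e-01  2.89257840e-04]
```

View pics/top0.png

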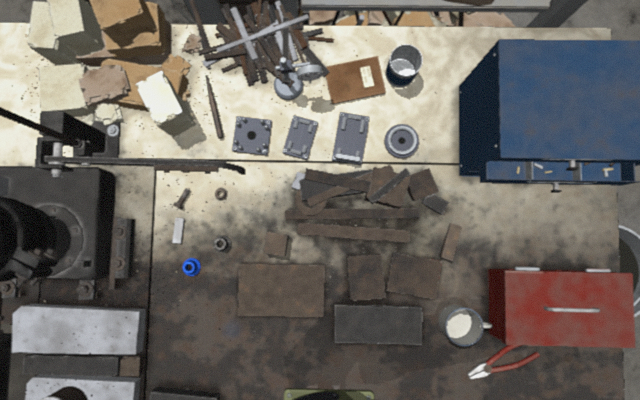

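View pics/scene0.png

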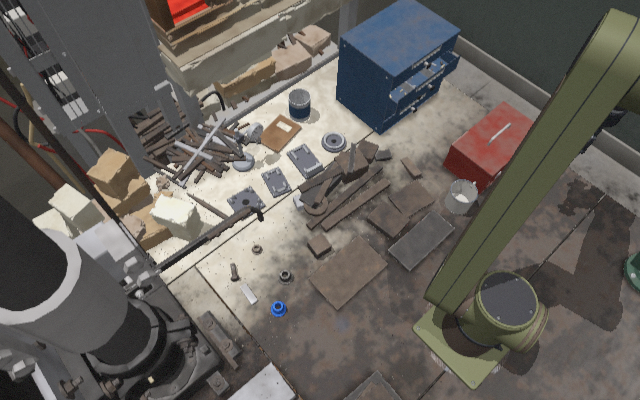

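Top view: fixtures are nest (252,135), slot (301,137), rest (348,137) and seat (401,140). Candidates are key (178,231), block (277,244), wedge perhaps (183,198) or (452,242), bush (221,243) or nut (221,193), and the blue decoy (191,267). I'll enlarge to confirm.

```bash
cat > h.py <<'E'
import numpy as np,cv2
from scipy.spatial.transform import Rotation as R
from station import *
def cloud(n,d):
    c=vision.camera_params(n);K=c["K"];v,u=np.mgrid[0:400,0:640]
    P=np.stack([(u-K[0,2])/K[0,0]*d,-(v-K[1,2])/K[1,1]*d,-d],-1)
    P=P@R.from_rotvec(c["attitude"]).as_matrix().T+c["eye"];P[d==0]=np.nan
    return P
def proj(n,p):
    c=vision.camera_params(n);K=c["K"];q=(np.asarray(p)-c["eye"])@R.from_rotvec(c["attitude"]).as_matrix()
    return K[0,0]*q[...,0]/-q[...,2]+K[0,2],K[1,1]*-q[...,1]/-q[...,2]+K[1,2]
def pix(n,u,v,z):
    c=vision.camera_params(n);K=c["K"];w=R.from_rotvec(c["attitude"]).as_matrix()@np.array([(u-K[0,2])/K[0,0],-(v-K[1,2])/K[1,1],-1])
    return c["eye"]+w*(z-c["eye"][2])/w[2]
def crop(n,name,u0,u1,v0,v1,s):
    p=cv2.imread(f"pics/{name}.png")[v0:v1,u0:u1]
    p=cv2.convertScaleAbs(p,alpha=1.5,beta=20)
    return cv2.resize(p,None,fx=s,fy=s,interpolation=cv2.INTER_CUBIC)
E
python3 - <<'E'
from h import *
a=crop("top","top0",165,295,180,280,6);cv2.imwrite("pics/c1.png",a)
b=crop("top","top0",225,425,105,165,4);c=crop("scene","scene0",215,335,230,325,5);cv2.imwrite("pics/c2.png",np.vstack([b,np.pad(cv2.resize(c,(430,340)),((0,0),(0,370),(0,0)))]))
d=np.load("pics/top0.npy");P=cloud("top",d)
np.set_printoptions(precision=3,suppress=True)
for u,v in[(252,135),(301,137),(348,137),(401,140),(178,231),(277,244),(183,198),(452,242),(221,243),(221,193),(191,267),(250,260),(200,220)]:print(u,v,P[v,u])
E
```

```text
252 135 [0.689 0.193 0.014]
301 137 [0.687 0.076 0.01 ]
348 137 [ 0.688 -0.036  0.013]
401 140 [ 0.683 -0.162  0.01 ]
178 231 [0.457 0.362 0.009]
277 244 [0.431 0.125 0.035]
183 198 [0.535 0.351 0.017]
452 242 [ 0.444 -0.28   0.011]
221 243 [0.431 0.26  0.003]
221 193 [ 0.55   0.265 -0.001]
191 267 [0.373 0.33  0.001]
250 260 [ 0.392  0.191 -0.003]
200 220 [0.485 0.312 0.003]
```

View pics/c1.png

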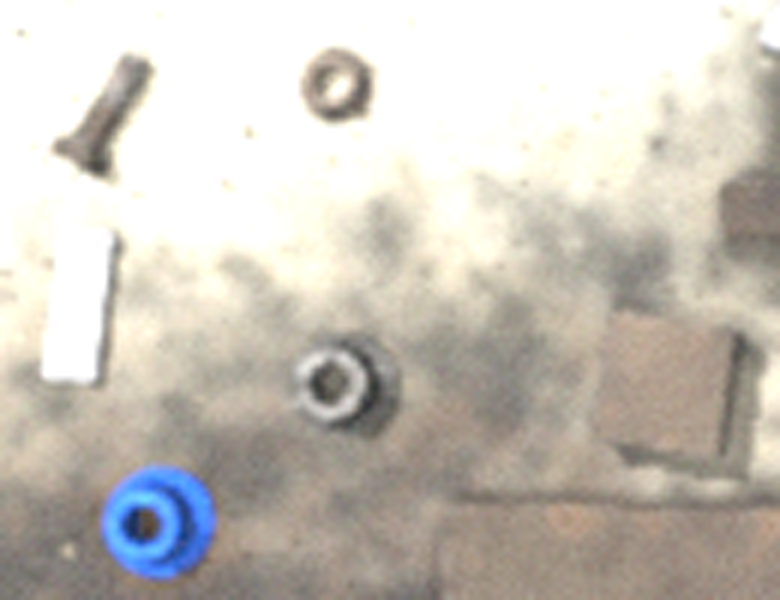

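View pics/c2.png

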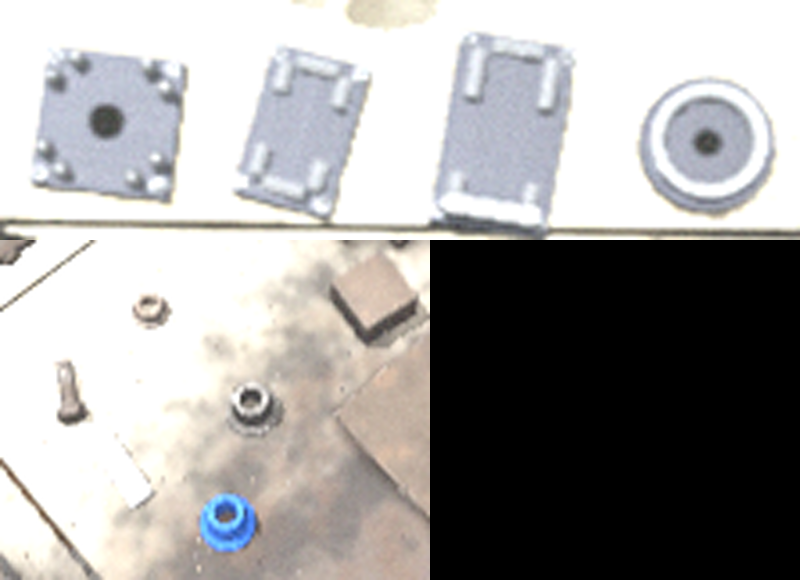

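Bush: the candidates are dark grey with a wide flange (221,243), the small brown nut (221,193) and the blue one (191,267). It is (221,243). (183,198) is a bolt. The wedge rest's tall stop is at its image bottom, toward the robot. Next I'll check the wedge candidate at (452,242) and the height data.

```bash
python3 - <<'E'
from h import *
u,v=proj("scene",np.array([.444,-.28,.01]));print(u,v);u,v=int(u),int(v)
a=crop("top","top0",420,490,205,275,8)[:,:400+0];a=crop("top","top0",425,475,215,270,8)
b=crop("scene","scene0",u-30,u+20,v-28,v+27,8)
cv2.imwrite("pics/c3.png",np.hstack([a,b]))
P=cloud("top",np.load("pics/top0.npy"))
print((P[222:264:2,438:466:2,2]*1000).round())
Q=cloud("scene",np.load("pics/scene0.npy"))
s=Q[v-28:v+27,u-30:u+20].reshape(-1,3);m=(abs(s[:,0]-.444)<.06)&(abs(s[:,1]+.28)<.05)
s=s[m]
H,xe,ye=np.histogram2d(s[:,0],s[:,1],bins=[12,10],range=[[.384,.504],[-.33,-.23]],weights=s[:,2]*1000);N,_,_=np.histogram2d(s[:,0],s[:,1],bins=[12,10],range=[[.384,.504],[-.33,-.23]])
print("scene x down .384.. y right -.33..");print((H/N).round())
E
```

```text
411.46129749581377 165.92969984892187
[[ 2.  2. -2. -1.  1.  2. -5. -5. -1. -1.  2.  2.  3. -3.]
 [ 1.  3.  2.  2.  0.  0.  2.  5.  6. -2.  0. -1.  3.  0.]
 [-0. -3.  2. -4. -2.  1.  7.  0.  1.  9.  3.  4. -4. -3.]
 [-2.  1.  4.  2. -2.  2. 12.  6.  5.  5.  7.  8. -0.  1.]
 [ 3.  1. -1.  1. -3.  6.  8.  5.  8.  6. 11.  9.  2.  1.]
 [-2.  3. -1.  0. -0. 13. 11. 12. 13.  8. 12.  4.  1.  2.]
 [-0. -0.  3. -0. -1.  8.  9.  7. 10.  6.  9.  0.  2.  1.]
 [ 0.  0. -2.  1. 10. 14. 10. 14. 11.  7. 12.  1. -1.  3.]
 [-3.  3.  3. -5. 11. 10.  8.  8. 15. 12. 12.  5.  0. -1.]
 [-0. -1. -0.  1. 15. 14. 16. 11. 13.  9.  1.  1. -4. -1.]
 [-2.  2.  2.  7. 20. 15. 17. 11. 13. 15.  4.  4.  1. -5.]
 [ 2. -5. -5. 13. 15. 16. 20. 16. 19. 15.  1.  2. -1.  2.]
 [ 1.  3. -0. 16. 17. 16. 18. 18. 18. 14. -1.  3.  1. -1.]
 [ 0. -1. 10. 19. 16. 18. 21. 19. 17.  2. -0. -5.  2.  2.]
 [ 0.  1. 13. 21. 22. 16. 17. 17. 20. nan -1.  1. -1.  1.]
 [-0. -0. 18. 23. 22. 20. 18. 20. 20. -3. -1.  1. -4.  3.]
 [-2.  7. 22. 22. 22. 21. 21. 20. 20.  0.  1. -1. -1.  1.]
 [ 0. 14. 23. 22. 21. 18. 19. 24.  2. -2.  3. -0. -1. -4.]
 [-1. -0. -2. 12. 22. 26. 22. 20.  3.  3. -2.  2.  3.  1.]
 [10. -1. -3. -0.  1. -1. 15. 20.  1. -0.  0.  0.  0.  0.]
 [13. 13.  1. -0.  0.  4.  1. -5.  1. -1. -1. -2.  2. -2.]]
scene x down .384.. y right -.33..
[[nan -4.  0.  0. -0.  1. -0.  9. 13. 14.]
 [-3. -1. -0.  1.  2.  4.  4. 14. 11. 12.]
 [-0. -0.  1.  2. -2. 19. 16. 13.  3.  2.]
 [-2. -1.  0.  0. 18. 20. 21. 12. -0. -1.]
 [-1. -0. -1. -1. 17. 17. 19.  8. -0. -1.]
 [ 1.  1.  0.  2. 15. 15. 12.  5. -0.  0.]
 [ 0. -1. -1.  8. 12. 14.  7. -0. -1. -1.]
 [ 1. -2. -2. 11.  9. 11.  4. -1. -1. -1.]
 [-0.  0.  2.  9.  9.  8.  2.  0.  0. -1.]
 [-0. -0.  2.  4.  5.  3. -1.  0.  0. -0.]
 [ 1.  2. -1.  1.  4.  0.  1. -0.  1. -1.]
 [-1. -1. -0. -0.  2.  1. -1.  0. -1. -1.]]<stdin>:12: RuntimeWarning: invalid value encountered in divide
```

View pics/c3.png

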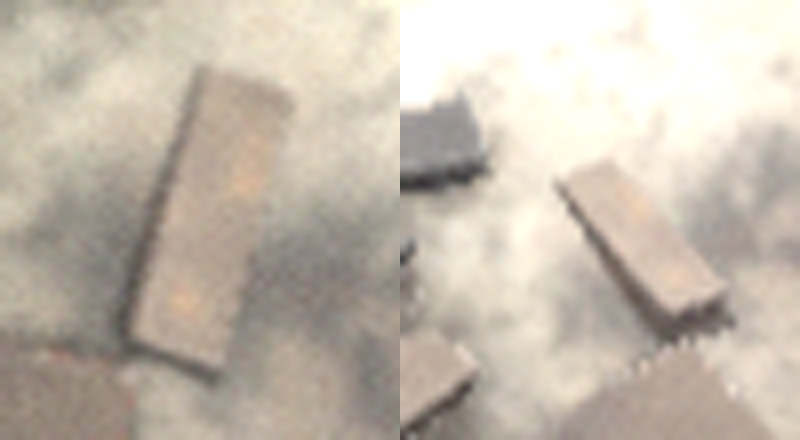

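The wedge at (452,242) is confirmed: 85x28 mm, with height rising from 4 mm to about 24 mm toward the robot (image bottom). Now I'll fit poses from height masks in both cameras.

```bash
cat >> h.py <<'E'
def avg(n,k=5):
    D=[];
    for _ in range(k):
        p,d=vision.capture(n);D.append(np.where(d==0,np.nan,d))
    return p,np.nan_to_num(np.nanmedian(D,0))
def fit(n,P,c,rad,lo,hi,ztop):
    """rect fit of connected height mask near c; boundary rays put on plane ztop"""
    m=((P[...,2]>lo)&(P[...,2]<hi)&(np.hypot(P[...,0]-c[0],P[...,1]-c[1])<rad)).astype(np.uint8)
    k,l,s,_=cv2.connectedComponentsWithStats(m);i=1+np.argmax(s[1:,4]);m=(l==i).astype(np.uint8)
    m=cv2.morphologyEx(m,cv2.MORPH_CLOSE,np.ones((3,3)))
    v,u=np.nonzero(m);q=np.array([pix(n,a+e,b+f,ztop)[:2] for a,b in zip(u,v) for e in(-.25,.25) for f in(-.25,.25)])
    C=np.cov((q-q.mean(0)).T);w,V=np.linalg.eigh(C)
    rr=cv2.minAreaRect((q*1000).astype(np.float32))
    return q.mean(0)*1000,np.degrees(np.arctan2(V[1,1],V[0,1])),np.sqrt(w*12)*1000,np.array(rr[0]),rr[1],rr[2]
E
python3 - <<'E'
import warnings;warnings.simplefilter("ignore")
from h import *
np.set_printoptions(precision=1,suppress=True)
for n in("top","scene"):
    p,d=avg(n);P=cloud(n,d);np.save(f"pics/{n}1.npy",d)
    for name,c,rad,lo,hi,z in[("key",(.457,.362),.045,.006,.02,.01),("block",(.431,.125),.045,.033,.05,.038),("bushtop",(.431,.26),.025,.022,.04,.03),("bush",(.431,.26),.03,.006,.04,.01),("wedge",(.444,-.28),.06,.005,.04,.014),
      ("nest",(.689,.193),.075,.007,.05,.01),("slot",(.687,.076),.068,.007,.05,.01),("rest",(.688,-.036),.073,.007,.05,.01),("seat",(.683,-.162),.06,.007,.05,.01),("rim",(.683,-.162),.04,.015,.05,.019)]:
        try:print(n,name,*fit(n,P,c,rad,lo,hi,z))
        except Exception as e:print(n,name,e)
E
```

```text
top key [459.1 361.6] 175.52527849216258 [20.9 59.7] [459.3 361.6] (22.273094177246094, 60.98560333251953) 84.94094848632812
top block [432.6 128.1] 96.78982343176418 [50.  50.3] [432.5 128.2] (51.524898529052734, 51.15876770019531) 83.0081558227539
top bushtop time passes only in moves, steps and waits
top bush [429.5 256.2] 167.969118839658 [35.1 38.2] [430.1 256.3] (41.050384521484375, 38.95639419555664) 2.000704526901245
top wedge [ 442.8 -276.3] 162.73331995334985 [29.6 80.8] [ 445. -276.] (32.43891525268555, 85.36751556396484) 74.9652099609375
top nest time passes only in moves, steps and waits
top slot time passes only in moves, steps and waits
top rest time passes only in moves, steps and waits
top seat time passes only in moves, steps and waits
top rim [ 684.2 -163.9] -170.95766634606716 [72.7 74.2] [ 682.6 -162.8] (65.85662841796875, 66.98424530029297) 0.7999444603919983
scene key [458.7 363.8] 175.03408873752994 [20.3 60.8] [459.1 363.7] (21.922710418701172, 62.7973518371582) 84.97860717773438
scene block [431.9 130.6] 169.54136891883888 [50.9 51.5] [431.7 130.5] (52.70775604248047, 53.700008392333984) 82.98062896728516
scene bushtop [428.9 259.3] 149.7323782992401 [27.1 30.5] [428.8 259.9] (25.906415939331055, 30.242321014404297) 49.72529220581055
scene bush [429.2 259.4] 139.21553985891993 [32.1 38.2] [428.9 257.5] (37.58686447143555, 42.04359817504883) 48.34469985961914
scene wedge time passes only in moves, steps and waits
scene nest [698.2 190.3] 50.78622705882792 [66.2 94.6] [690.9 196.1] (88.23003387451172, 91.17786407470703) 84.17699432373047
scene slot time passes only in moves, steps and waits
scene rest [685.4 -40.1] 171.66689063113833 [ 72.4 119.7] [685.9 -40.8] (75.2099380493164, 121.90799713134766) 80.95409393310547
scene seat time passes only in moves, steps and waits
scene rim [ 684.4 -163.8] 127.46228025988269 [71.7 75. ] [ 682.7 -161.9] (64.212890625, 68.057373046875) 47.49207305908203
```

```bash
sed -i 's/vision\.camera_params(n)/cam(n)/' h.py; sed -i '3a import functools\ncam=functools.lru_cache()(vision.camera_params)' h.py
python3 - <<'E'
import warnings;warnings.simplefilter("ignore")
from h import *
np.set_printoptions(precision=1,suppress=True)
for n in("top","scene"):
    P=cloud(n,np.load(f"pics/{n}1.npy"))
    for name,c,rad,lo,hi,z in[("bushtop",(.431,.26),.025,.022,.04,.03),("bush",(.431,.26),.03,.005,.04,.01),("wedge",(.444,-.28),.06,.005,.04,.014),
      ("nest",(.689,.193),.07,.006,.05,.01),("slot",(.687,.076),.065,.006,.05,.01),("rest",(.688,-.038),.073,.006,.05,.01),("seat",(.683,-.162),.055,.006,.05,.01),("rim",(.683,-.162),.045,.015,.05,.019)]:
        print(n,name,*fit(n,P,c,rad,lo,hi,z))
    for c in[(.60,-.2),(.6,.26),(.5,.2),(.45,0.3)]:
        m=np.hypot(P[...,0]-c[0],P[...,1]-c[1])<.01;print(np.nanmedian(P[m][:,2])*1000)
E
```

```text
top bushtop [430.2 256.3] 104.6248102926142 [27.7 29.5] [430.  256.8] (26.45334815979004, 29.094114303588867) 1.1460795402526855
top bush [429.3 256. ] 170.53435021875174 [36.  38.2] [430.1 256.3] (41.05038833618164, 38.95640182495117) 2.0007143020629883
top wedge [ 442.8 -276.3] 162.73331995334985 [29.6 80.8] [ 445. -276.] (32.43891525268555, 85.36751556396484) 74.9652099609375
top nest [689.6 194.3] 132.83191721517278 [86.2 86.7] [689.6 194.2] (87.85224914550781, 87.7840347290039) 84.27941131591797
top slot [686.9  78.2] 165.4213998015959 [62.1 96.3] [687.1  78.2] (63.506290435791016, 97.68904113769531) 75.18785095214844
top rest [686.3 -42.2] 171.19142732926204 [ 72.1 119.6] [686.4 -42.1] (73.19597625732422, 120.82594299316406) 81.24555969238281
top seat [ 681.9 -163. ] 156.44344839208523 [70.6 71.3] [ 682.2 -163.1] (80.98119354248047, 79.30945587158203) 0.3331137001514435
top rim [ 684.2 -163.9] -170.95766634606716 [72.7 74.2] [ 682.6 -162.8] (65.85662841796875, 66.98424530029297) 0.7999444603919983
40.29720243777313
1.5617327577311935
0.2996975079792019
0.24337548366282213
scene
[... 397 characters left out ...]
98.2 190.3] 50.78622705882792 [66.2 94.6] [690.9 196.1] (88.23003387451172, 91.17786407470703) 84.17699432373047
scene slot [686.3  80.5] 165.84457760142277 [62.7 97.7] [686.8  80.2] (64.79624938964844, 99.87012481689453) 74.9212646484375
scene rest [685.1 -39.7] 171.68586564393166 [ 72.9 120.2] [685.6 -40.4] (75.87425231933594, 122.78471374511719) 80.96537780761719
scene seat [ 681.3 -160.9] 133.09910431590788 [70.5 73.3] [ 681.5 -161.5] (77.87469482421875, 84.64823913574219) 47.621604919433594
scene rim [ 684.4 -163.8] 127.46228025988269 [71.7 75. ] [ 682.7 -161.9] (64.212890625, 68.057373046875) 47.49207305908203
39.87065048123873
1.1750869726993018
0.36180560067089473
0.35461011019211064
```

```bash
cat >> h.py <<'E'
def ori(jaw):
    "tool down, jaw axis at heading jaw (deg) mod 180; half-turn nearest to present wrist chosen in go()"
    return [(R.from_euler('z',jaw+90+k,degrees=True)*R.from_euler('x',180,degrees=True)).as_rotvec() for k in(0,180)]
def pick(p,jaw):
    best=None
    for o in ori(jaw):
        q=solve_ik(np.asarray(p,float),o)
        if q is not None and (best is None or abs(q[5]-1.57)<abs(best[0][5]-1.57)): best=(q,o)
    return best[1]
E
python3 - <<'E'
import warnings;warnings.simplefilter("ignore")
from h import *
np.set_printoptions(precision=1,suppress=True)
for n in("top","scene"):
    P=cloud(n,np.load(f"pics/{n}1.npy"));z=P[...,2]
    m=((z>.0045)&(z<.03)&(np.hypot(P[...,0]-.444,P[...,1]+.277)<.052)).astype(np.uint8)
    k,l,s,_=cv2.connectedComponentsWithStats(m);m=l==1+np.argmax(s[1:,4])
    q=P[m]; rr=cv2.minAreaRect((q[:,:2]*1000).astype(np.float32));print(n,rr)
    A=np.c_[q,np.ones(len(q))];s,_,_,_=np.linalg.lstsq(A[:,[0,1,3]],q[:,2],rcond=None);print("slope hdg",np.degrees(np.arctan2(s[1],s[0])),np.hypot(s[0],s[1]))
    # height map around fixtures and route
    G=np.full((10,16),np.nan)
    for i in range(10):
        for j in range(16):
            mm=(P[...,0]//.03==15+i)&(P[...,1]//.04==j-7)
            if mm.any():G[i,j]=np.nanmax(z[mm])*1000
    print("rows x .45+.03i, cols y -.28+.04j");print(G.round())
for p,j in[((.43,.258,.2),90),((.682,-.162,.3),90),((.69,.195,.28),84.2),((.687,.079,.28),75.5),((.459,.363,.2),85),((.443,-.274,.2),73),((.686,-.041,.28),81)]:
    for o in ori(j):
        q=solve_ik(np.array(p),o);print(p,None if q is None else np.round(q,2))
E
```

```text
top ((445.5836181640625, -277.9780578613281), (28.629222869873047, 84.44512176513672), 71.65116119384766)
slope hdg 179.60122377054256 0.2250162016558551
rows x .45+.03i, cols y -.28+.04j
[[ 16.   3.  25.  26.  26.  26.  25.  26.  26.  40.  42.   4.   5.   6.
    4.  14.]
 [ 19.  21.  23.  23.  24.  24.  24.  40.  41.  23.   3.   4.   3.   3.
    4.  14.]
 [ 25.  24.  60.  63.  81.  76.  23.  66.  66.  40.   5.   4.   3.  16.
    4.  22.]
 [ 39.  43.  63.  81.  82.  67.  68.  66.  64.  39.   4.   4.   4.  17.
    3.  17.]
 [  4.  43.  80.  81.  64.  67.  69.  67.  69.  33.   4.  88. 158. 171.
  174. 177.]
 [  4.  42.  80.  82.  62.  49.  11.   3.  65.   4.   4.  88. 157. 169.
  169. 174.]
 [  3.   3.  20.  22.   3.  39.  40.  11.  22.  21.  13.  26.  28.  10.
    4.   4.]
 [  4.  12.  20.  20.   3.  13.  17.   3.  22.  21.  21.  26.  25.  16.
    5.   5.]
 [  3.  11.  22.  21.  11.  23.  25.   9.  21.  23.  27.  25.  30.  20.
   16. 123.]
 [  4.   3.  10.  11.  14.  24.  22.  11.  22.  20.  15.  28.  27.  17.
   17. 123.]]
scene ((445.21612548828125, -275.90234375), (29.2857151031494
[... 1000 characters left out ...]
5  0.3 -0.4  0.9  0.   0.5]
(0.43, 0.258, 0.2) [ 0.5  0.3 -0.4  0.9  0.  -2.6]
(0.682, -0.162, 0.3) [-0.2  0.6  0.4  1.4  0.  -0.2]
(0.682, -0.162, 0.3) [-0.2  0.6  0.4  1.4  0.   2.9]
(0.69, 0.195, 0.28) [0.3 0.6 0.4 1.3 0.  0.4]
(0.69, 0.195, 0.28) [ 0.3  0.6  0.4  1.3  0.  -2.8]
(0.687, 0.079, 0.28) [0.1 0.6 0.3 1.3 0.  0.4]
(0.687, 0.079, 0.28) [ 0.1  0.6  0.3  1.3  0.  -2.8]
(0.459, 0.363, 0.2) [ 0.7  0.4 -0.2  1.   0.   0.8]
(0.459, 0.363, 0.2) [ 0.7  0.4 -0.2  1.   0.  -2.4]
(0.443, -0.274, 0.2) [-0.6  0.3 -0.3  0.9  0.  -0.3]
(0.443, -0.274, 0.2) [-0.6  0.3 -0.3  0.9  0.   2.9]
(0.686, -0.041, 0.28) [-0.1  0.6  0.3  1.3  0.   0.1]
(0.686, -0.041, 0.28) [-0.1  0.6  0.3  1.3  0.  -3. ]
```

```bash
sed -i 's/abs(q\[5\]-1.57)<abs(best\[0\]\[5\]-1.57)/abs(q[5])<abs(best[0][5])/' h.py
python3 - <<'E'
import warnings;warnings.simplefilter("ignore")
from h import *
np.set_printoptions(precision=4,suppress=True)
p=[.4295,.2577,.20];o=pick(p,90);r.goto(p,o)
print(telemetry.current_time(),telemetry.current_position())
for w in(.085,.034):
    hand.set_gripper(w,40)
    pic,d=vision.capture("scene");P=cloud("scene",d)
    if w<.05:cv2.imwrite("pics/hov.png",pic[:,:,::-1])
    m=(np.hypot(P[...,0]-.4295,P[...,1]-.2577)<.075)&(P[...,2]>.05)&(P[...,2]<.2)
    q=P[m];print(w,telemetry.current_gripper_width(),len(q),np.sort(q[:,2])[:12])
    lo=q[q[:,2]<.145];print("xy",lo.min(0),lo.max(0))
u,v=proj("scene",np.array([.43,.258,.12]));u,v=int(u),int(v)
cv2.imwrite("pics/hovc.png",crop("scene","hov",u-50,u+50,v-45,v+55,6));print(u,v,telemetry.current_time())
E
```

```text
3.525 [0.4299 0.2572 0.2001]
0.085 0.08518657846903492 185 [0.1432 0.1444 0.1445 0.1453 0.1456 0.1461 0.1462 0.1472 0.1497 0.1498
 0.1501 0.1503]
xy [0.4213 0.2115 0.1432] [0.4284 0.2154 0.1445]
0.034 0.03382576464572184 206 [0.1279 0.1296 0.1311 0.1311 0.1313 0.1314 0.1325 0.1342 0.1357 0.1361
 0.1363 0.1366]
xy [0.418  0.2297 0.1279] [0.4379 0.2896 0.1449]
283 260 4.3917
```

View pics/hovc.png

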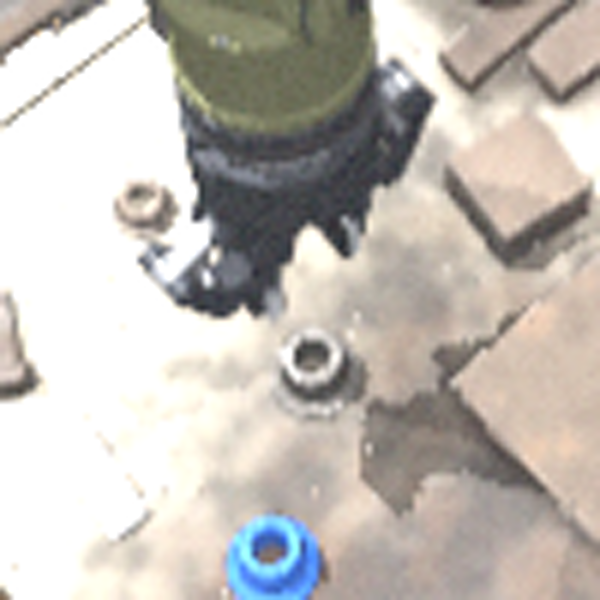

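```bash
cat >> h.py <<'E'
CZ=.31
def line(p,v=.15,o=None):
    r.servo_line(np.asarray(p,float),o,vel=v)
def grab(x,y,jaw,z,wopen,F,first=True):
    o=pick([x,y,z+.06],jaw);hand.set_gripper(wopen,F)
    r.goto(np.array([x,y,z+.06]),o)
    line([x,y,z],.08,o);f0=telemetry.current_force();hand.set_gripper(0,F)
    w=telemetry.current_gripper_width();line([x,y,CZ],.25,o)
    print("grab w",w,"wafter",telemetry.current_gripper_width(),"f0",f0,"fcarry",telemetry.current_force(),"t",telemetry.current_time(),flush=True)
def carry(x,y,jaw,z,zpre=.04):
    o=pick([x,y,CZ],jaw);r.goto(np.array([x,y,CZ]),o)
    line([x,y,z+zpre],.2,o);print("over",telemetry.current_position(),"w",telemetry.current_gripper_width(),telemetry.current_force(),telemetry.current_time(),flush=True)
    return o
def lower(x,y,z,o,zpre=.02,step=.004,lim=8):
    "slow descent; stop if upward force jumps"
    f0=telemetry.current_force()[2]
    for zz in np.arange(z+zpre-step,z-1e-6,-step):
        line([x,y,zz],.04,o);f=telemetry.current_force()
        if abs(f[2]-f0)>lim: print("contact at",zz,f-0,flush=True);return False
    print("down",telemetry.current_position(),telemetry.current_force()-0,f0,flush=True);return True
def release(w,z=CZ):
    hand.set_gripper(w);p=telemetry.current_position();line([p[0],p[1],z],.25);print("rel t",telemetry.current_time())
E
python3 - <<'E'
from h import *
np.set_printoptions(precision=4,suppress=True)
grab(.4296,.2570,90,.085,.060,40)
o=carry(.6823,-.1625,90,.0955,.03)
p,d=vision.capture("top");cv2.imwrite("pics/b1.png",p[:,:,::-1])
q,d2=vision.capture("scene");cv2.imwrite("pics/b1s.png",q[:,:,::-1])
a=crop("top","b1",370,430,105,165,7)
u,v=map(int,proj("scene",np.array([.682,-.162,.05])))
b=crop("scene","b1s",u-30,u+30,v-30,v+30,6.6666)
b=cv2.resize(b,(420,420));cv2.imwrite("pics/b1c.png",np.hstack([cv2.resize(a,(380,420)),b]))
E
```

```text
grab w 0.026740480838185112 wafter 0.027083923655981484 f0 [0.0488 0.4208 0.1986] fcarry [-0.2138 -0.0575 -1.0347] t 7.45
over [ 0.6833 -0.1624  0.127 ] w 0.027197747476391098 [ 0.0439  0.2586 -1.7341] 10.3083
```

View pics/b1c.png

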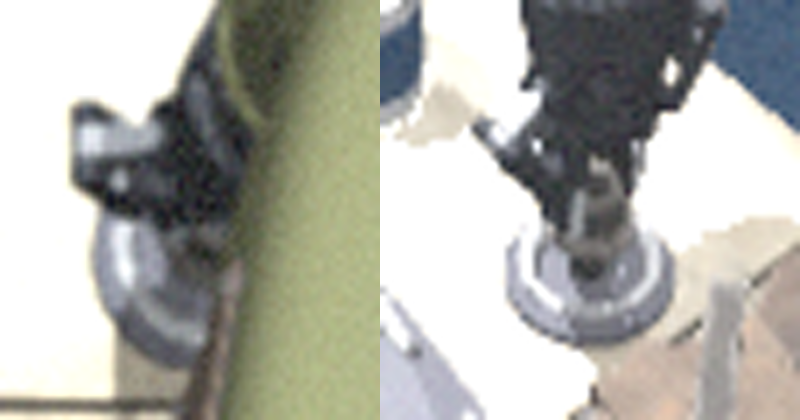

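The bush is held upright over the seat rim and roughly centred. Lowering with a force check.

```bash
python3 - <<'E'
from h import *
np.set_printoptions(precision=4,suppress=True)
o=telemetry.current_tcp_rot()
ok=lower(.6823,-.1625,.0955,o,.03,.006)
q,d2=vision.capture("scene");cv2.imwrite("pics/b2s.png",q[:,:,::-1])
u,v=map(int,proj("scene",np.array([.682,-.162,.05])))
b=crop("scene","b2s",u-30,u+30,v-30,v+30,7)
if ok:
    release(.05,.2);print(telemetry.current_force())
    q,d2=vision.capture("scene");cv2.imwrite("pics/b3s.png",q[:,:,::-1])
    b=np.hstack([cv2.resize(b,(390,390)),cv2.resize(crop("scene","b3s",u-30,u+30,v-30,v+30,7),(390,390))])
    P=cloud("scene",d2);m=(np.hypot(P[...,0]-.682,P[...,1]+.162)<.03)&(P[...,2]>.03)&(P[...,2]<.06);print(P[m].mean(0),np.percentile(P[m][:,2],[5,50,95]),m.sum())
cv2.imwrite("pics/b2c.png",b);print(telemetry.current_time())
E
```

```text
down [ 0.6831 -0.1627  0.096 ] [ 1.2107 -0.0625  1.1317] -1.512484743550117
rel t 12.875
[-0.7336  0.19   -0.1204]
[ 0.6815 -0.1599  0.0371] [0.0307 0.0376 0.0423] 53
12.925
```

View pics/b2c.png

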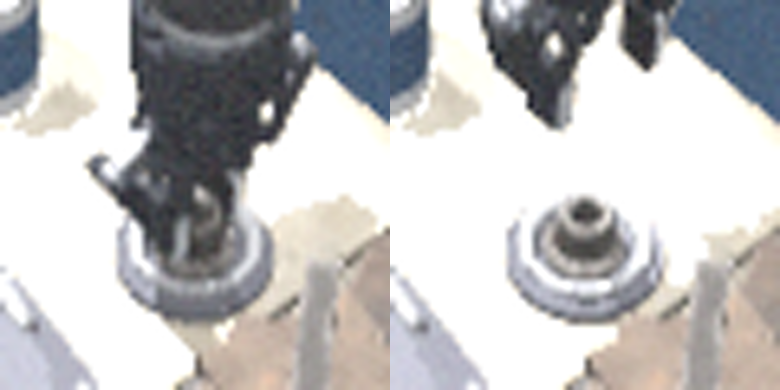

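The bush is seated upright inside the rim, with its top at about 40 mm. Next, the block.

```bash
sed -i 's/    r.goto(np.array(\[x,y,z+.06\]),o)/    p=telemetry.current_position();line([p[0],p[1],.28],.3);r.goto(np.array([x,y,.24]),o);line([x,y,z+.03],.25,o)/' h.py
python3 - <<'E'
from h import *
np.set_printoptions(precision=4,suppress=True)
grab(.4323,.1290,83,.077,.085,110)
o=carry(.6898,.1950,84.2,.0875,.032)
q,d2=vision.capture("scene");cv2.imwrite("pics/k1s.png",q[:,:,::-1])
p,d=vision.capture("top");cv2.imwrite("pics/k1.png",p[:,:,::-1])
u,v=map(int,proj("scene",np.array([.69,.195,.04])));u2,v2=map(int,proj("top",np.array([.69,.195,.04])))
cv2.imwrite("pics/k1c.png",np.hstack([cv2.resize(crop("scene","k1s",u-30,u+30,v-30,v+30,7),(390,390)),cv2.resize(crop("top","k1",u2-30,u2+30,v2-30,v2+30,7),(390,390))]))
E
```

```text
grab w 0.04819220637245474 wafter 0.048667935832213405 f0 [-0.0596 -0.0731 -0.4444] fcarry [-0.2052 -0.3073 -5.0223] t 17.9333
over [0.6907 0.1953 0.1215] w 0.04834512658336827 [ 0.6477  0.0566 -4.4325] 20.0667
```

View pics/k1c.png

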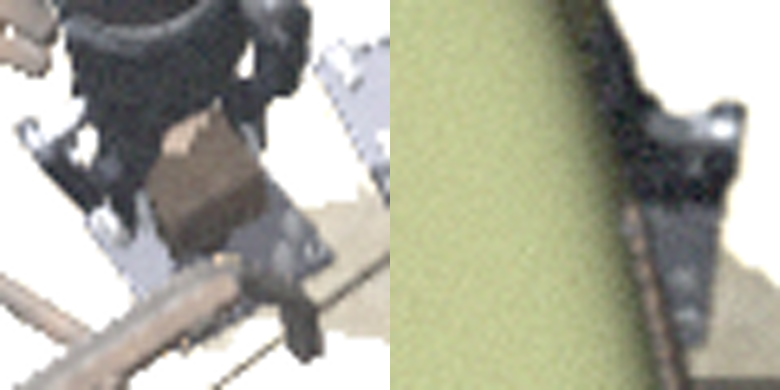

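```bash
python3 - <<'E'
from h import *
np.set_printoptions(precision=4,suppress=True)
o=telemetry.current_tcp_rot()
ok=lower(.6893,.1950,.0875,o,.032,.004,10)
q,d2=vision.capture("scene");cv2.imwrite("pics/k2s.png",q[:,:,::-1])
u,v=map(int,proj("scene",np.array([.69,.195,.04])))
b=crop("scene","k2s",u-30,u+30,v-30,v+30,7)
if ok:
    release(.066,.2);print(telemetry.current_force())
    q,d2=vision.capture("scene");cv2.imwrite("pics/k3s.png",q[:,:,::-1])
    b=np.hstack([cv2.resize(b,(390,390)),cv2.resize(crop("scene","k3s",u-30,u+30,v-30,v+30,7),(390,390))])
    P=cloud("scene",d2);m=(np.hypot(P[...,0]-.69,P[...,1]-.195)<.036)&(P[...,2]>.04)&(P[...,2]<.07);print(P[m].mean(0),np.percentile(P[m][:,2],[5,50,95]),m.sum())
cv2.imwrite("pics/k2c.png",b);print(telemetry.current_time())
E
```

```text
down [0.6901 0.1952 0.0882] [ 1.1004  0.5728 -2.8768] -5.26043154058257
rel t 23.1333
[ 0.4407 -0.1708 -0.0283]
[0.6885 0.1971 0.0475] [0.0427 0.0475 0.0524] 271
23.1833
```

View pics/k2c.png

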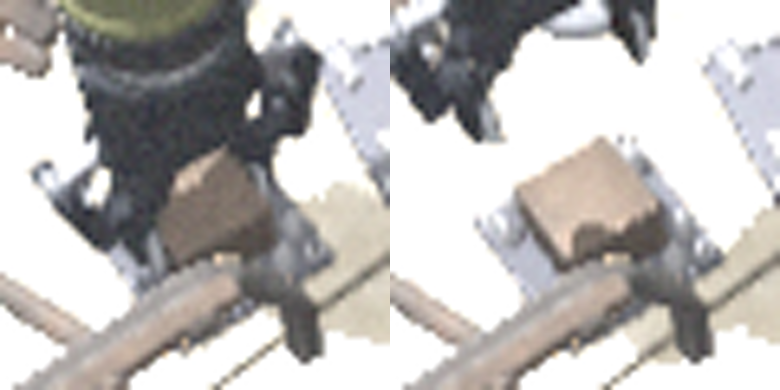

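The block sits with its top at 47.5 mm (expected 48). Next, the key.

```bash
python3 - <<'E'
from h import *
np.set_printoptions(precision=4,suppress=True)
C=(.6868,.0788)
grab(.4588,.3622,85.2,.0763,.045,50)
o=carry(.6863,C[1],75.5,.0868,.025)
def shot(n):
    q,d=vision.capture("scene");cv2.imwrite(f"pics/{n}.png",q[:,:,::-1])
    u,v=map(int,proj("scene",np.array([*C,.02])));return cv2.resize(crop("scene",n,u-30,u+30,v-30,v+30,7),(390,390)),d
b,_=shot("e1")
if telemetry.current_gripper_width()>.014:
    ok=lower(.6863,C[1],.0868,o,.025,.004,8)
    if ok:
        release(.04,.2)
        c,d=shot("e2");b=np.hstack([b,c])
        P=cloud("scene",d);m=(np.hypot(P[...,0]-C[0],P[...,1]-C[1])<.009);print(P[m].mean(0),np.percentile(P[m][:,2],[5,50,95]),m.sum())
cv2.imwrite("pics/e1c.png",b);print(telemetry.current_time())
E
```

```text
grab w 0.018287432478672015 wafter 0.018232144788750557 f0 [0.6637 0.4914 0.0071] fcarry [ 0.366  -0.5553 -1.7443] t 27.6917
over [0.6872 0.0792 0.1133] w 0.018169843792375864 [0.3058 0.003  0.0079] 30.1917
down [0.6862 0.0788 0.0875] [ 0.0417 -0.6264 -0.763 ] -0.9132735267442877
rel t 32.6833
[0.6864 0.0791 0.4166] [0.0183 0.6106 0.6127] 72
32.7333
```

View pics/e1c.png

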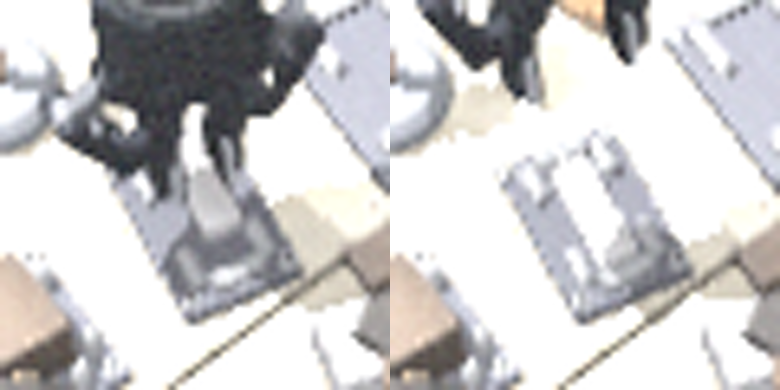

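The key lies in the slot; I'll check flatness at the end. Next, the wedge.

```bash
python3 - <<'E'
from h import *
np.set_printoptions(precision=4,suppress=True)
C=(.686,-.0415)
grab(.4390,-.2754,72,.0757,.055,70)
o=carry(.6786,-.0405,81.3,.0862,.025)
def shot(n):
    q,d=vision.capture("scene");cv2.imwrite(f"pics/{n}.png",q[:,:,::-1])
    u,v=map(int,proj("scene",np.array([*C,.02])));return cv2.resize(crop("scene",n,u-30,u+30,v-30,v+30,7),(390,390)),d
b,_=shot("w1")
if telemetry.current_gripper_width()>.02:
    ok=lower(.6786,-.0405,.0862,o,.025,.004,8)
    c,d=shot("w2");b=np.hstack([b,c])
cv2.imwrite("pics/w1c.png",b);print(telemetry.current_time())
E
```

```text
grab w 0.025982898183002385 wafter 0.02595283254707914 f0 [-0.4702 -0.5898  0.188 ] fcarry [-0.2272 -0.8777 -2.4659] t 37.7
over [ 0.6793 -0.0409  0.1125] w 0.026129001900223645 [-0.1766  0.1174 -1.6286] 40.1083
down [ 0.6785 -0.0405  0.087 ] [ 0.4505 -0.8647 -1.3872] -2.0076288860302918
41.7083
```

View pics/w1c.png

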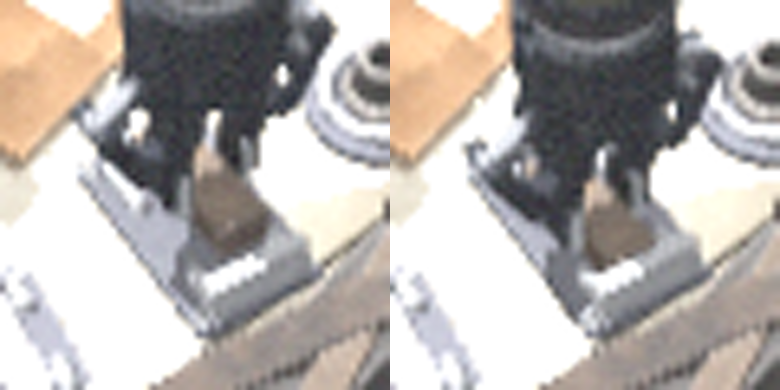

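The wedge is in the channel, thick end at the tall stop. I'll release it, retreat and check all four.

```bash
python3 - <<'E'
import warnings;warnings.simplefilter("ignore")
from h import *
np.set_printoptions(precision=4,suppress=True)
release(.045,.31)
r.set_joints([-1.332,.26,-.138,1.173,0,1.571])
T={}
for n in("top","scene"):
    p,d=avg(n);cv2.imwrite(f"pics/f_{n}.png",p[:,:,::-1]);P=cloud(n,d)
    # bench reference near fixtures
    for name,c,rad,lo,hi,zt in[("bush",(.6822,-.1625),.02,.033,.06,.04),("block",(.690,.195),.04,.041,.06,.048),("key",(.6868,.0788),.04,.0155,.04,.02),("wedge",(.686,-.0415),.05,.012,.05,.024)]:
        x,y,z=np.moveaxis(P,-1,0);m=(np.hypot(x-c[0],y-c[1])<(.012 if name=="key" else .02))&(z>lo)
        q=P[m];A=np.c_[q[:,0]-c[0],q[:,1]-c[1],np.ones(len(q))];s=np.linalg.lstsq(A,q[:,2],rcond=None)[0]
        print(n,name,"plane z,slopes",s[2],s[:2],m.sum(),[np.round(e,1) for e in fit(n,P,c,{"bush":.02,"block":.045,"key":.04,"wedge":.05}[name],lo,hi,zt)[:3]])
print(telemetry.current_time())
a=crop("top","f_top",225,425,105,165,4)
u,v=map(int,proj("scene",np.array([.687,.02,.02])))
b=crop("scene","f_scene",u-75,u+75,v-45,v+45,5.3333)[:,:800]
cv2.imwrite("pics/f.png",np.vstack([a,b[:350]]));print(a.shape,b.shape)
E
```

```text
rel t 43.075
top bush plane z,slopes 0.03937292687617731 [ 0.013  -0.0578] 81 [array([ 681.9, -162.1]), np.float64(143.6), array([27.5, 29.5])]
top block plane z,slopes 0.048241546266223304 [ 0.0031 -0.002 ] 228 [array([689.2, 194.4]), np.float64(-152.6), array([50.7, 51.6])]
top key plane z,slopes 0.020189174447870207 [0.0025 0.0329] 73 [array([679.1,  82.4]), np.float64(160.1), array([26.1, 69.3])]
top wedge plane z,slopes 0.0240101967963505 [-0.2301  0.0466] 168 [array([681.7, -43.7]), np.float64(165.0), array([40. , 93.8])]
scene bush plane z,slopes 0.03864018141414376 [ 0.0246 -0.027 ] 45 [array([ 681.1, -159.6]), np.float64(137.8), array([23.8, 29.6])]
scene block plane z,slopes 0.04789609487622052 [-0.0096  0.0155] 121 [array([688.5, 197.3]), np.float64(162.1), array([50.7, 53.4])]
scene key plane z,slopes 0.01961762171727792 [-0.0455 -0.082 ] 37 [array([685. ,  76.8]), np.float64(164.9), array([28.7, 82. ])]
scene wedge plane z,slopes 0.02352759698345446 [-0.213  -0.0325] 80 [array([687.8, -39.1]), np.float64(173.1), array([47.6, 89.5])]
46.15
(240, 800, 3) (480, 800, 3)
```

View pics/f.png

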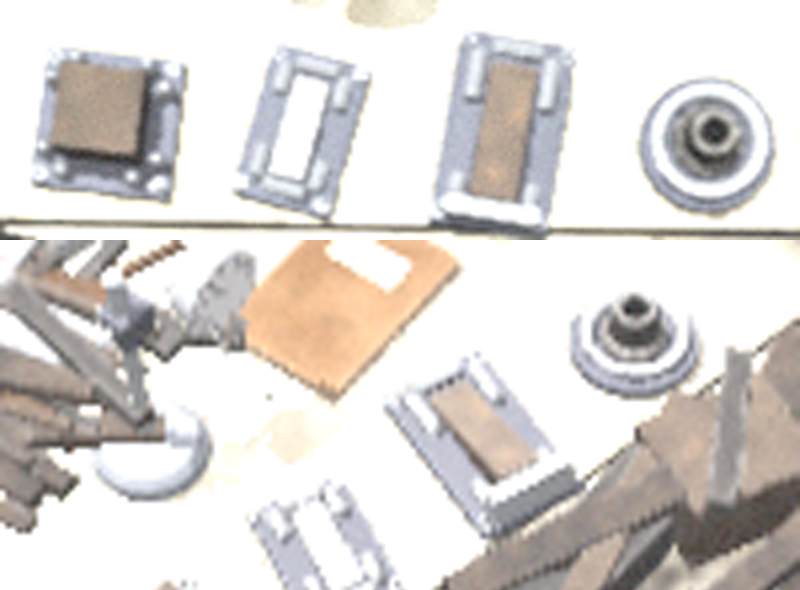

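All four parts are flat and inside their fixtures, so I'm handing in.

```bash
python3 -c "
from station import *
print(hand_in(),telemetry.current_time())"
```

```text
the job is handed in; nothing more can be done
the job is handed in; nothing more can be done
```

All four parts are in their fixtures, released, and handed in at about 46 s of robot time, in the order bush, block, key, wedge. The gripper went back to its start pose before hand-in. The last pictures show each part inside its rim, pins or rails.

| Part | Measured top height, two cameras (mm) | Expected (mm) | Last check |
|---|---|---|---|
| Bush | 39.4 / 38.6 | 40 | upright inside the rim |
| Block | 48.2 / 47.9 | 48 | level, inside the pins |
| Key | 20.2 / 19.6 | 20 | inside the rails |
| Wedge (at its origin) | 24.0 / 23.5 | 24 | slope about 0.22 (expected 0.235), thick end at the tall stop |

- **Camera disagreement:** the two cameras disagree by about 2 mm in y. I used values between them, and the parts went in without any contact force stopping the descent.
- **Weak checks:** at the end, the position fits for the key and wedge picked up the fixture rails, so I judged their sideways position from the pictures. Slope readings for the key and bush were noisy because few pixels cover them; their heights and the pictures agree that they are seated.
- **Grip width:** the gripper read 2 to 3 mm narrower than most of the parts, and nothing slipped.

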